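# Put the salt away in the lift-up condiment cabinet

## Task

Put the salt shaker away in the condiment cabinet: lift the flap just until its stay locks and leave it resting there, then stand the shaker upright in the middle of the cork coasters inside. Then lift the flap on to its top stop so that the stay lets go, and lower it gently by its handle until it is fully shut; never let it drop, and do not disturb the tin, the coasters, the cups or the jigger.

Things in the scene. Friction and masses are not known exactly. Their poses are not given: they have to be found in the camera images.
- cabinet: Fixed dark wood cabinet on the worktop. Origin at z=0 under the hinge line, mid-width; x to its back, y to its left seen from the front. Spans x -109 to +106 mm, y +-145 mm (walls 10 mm), height 185 mm. Front lip at x=-109 to -99, 54 mm high. Inner floor at z=12 mm. A fixed top board (z 175-185) covers all behind x=0: things inside are reached from the front at a slant, under the raised flap.
- hinge (a point): Point on the flap's hinge axis, mid-width: 185 mm above the cabinet's origin. The axis lies along the cabinet's y.
- flap (a joint): Angle of the clear sloping flap about the hinge axis, rad: 0 shut (face 40 degrees from upright, foot to the front), growing as it is lifted (right-hand turn about the cabinet's +y) to the top stop at 2.22. It is 165 mm from hinge to free edge, 286 mm wide, 0.4 to 0.5 kg, lightly damped: about 3 N at the handle lifts it; let go, it falls shut in 1.5 s unless its stay holds it.
- flap_handle (a point): Middle of the flap's round steel bar handle: 10 mm thick, 150 mm long, parallel to the hinge axis, posts 65 mm either side of the middle; 155 mm from the axis along the flap, 44 mm out from its inner face (30 mm free behind the bar). In the cabinet's (x, z) from the hinge: (-133, -90.5) mm when shut, turning with the flap. The bar can turn between the fingers.
- stay (a joint): Pawl of the flap's stay, outside the cabinet's right wall (y -145 to -168 mm), rad: 0 armed, 0.5 tipped. Lifted past flap 1.76 it locks; let go, the flap sinks to rest on it at 1.70. Not beyond 1.86 on this lift, or it may tip. Lifted on to 2.10 or more it tips and lets go, so the flap can be lowered; below 0.5 it is armed again. Worked by the flap alone; not to be touched.
- salt_centre (a point): Loose glass salt shaker with a steel cap, half-way up: 45 mm above its underside. Body 44 mm across up to 74 mm, cap 34 mm across, 90 mm high in all; 0.07 to 0.14 kg. Stands on the worktop (z = 0) to the left or right in front of the cabinet; the jigger stands at the other of the two places.
- coasters_top (a point): Centre of the top face of the round stack of cork coasters (68 mm across, 12 mm high) lying loose on the cabinet's floor in its left or right half; the tin stands in the other half. The salt shaker's place; its top is 24 mm above the worktop.
- tin_centre (a point): Round tin with a printed picture, 76 mm across, 58 mm high, half-way up, loose on the cabinet's floor: bystander.
- cup_white_centre (a point): White espresso cup, 50 mm high, half-way up, loose on the cabinet's top: bystander.
- cup_blue_centre (a point): White espresso cup, blue inside, 50 mm high, half-way up, loose on the cabinet's top: bystander.
- jigger_centre (a point): Steel jigger, 45 mm across, 85 mm high, half-way up, loose on the worktop in front of the cabinet: bystander.
There are look-alikes about, which are no part of the job. Leave any orange look-alike of the part that bears salt_centre alone.

How it is judged:
By the outcome, as a careful person would: the job done as asked, in the order asked, and still so for the second after the job is handed in, with the robot touching nothing.
It also fails if it takes over 72 s, if anything falls off the work surface, if the arm or the gripper's body presses on something with over 40 N, if the wrist force passes 120 N, or if a joint passes its speed limit or range.

## Robot

A 6-joint arm with a two-finger parallel gripper is mounted at the origin on a cart in front of the work surface, level with it; the furniture and walls round the work are solid. World frame = base frame: x ahead of the robot, y to its left, z up, the work surface at z = 0. Lengths are in m, angles in rad, forces in N, time in s.
With the tool pointing down it reaches from about 0.375 to 0.925 m from the base axis. Payload 5.7 kg.
Tool frame: the origin (TCP) lies midway between the tips of the shut fingers; the grasp point (between the pads) lies 19 mm behind it; z points along the fingers, y is the line along which they close (so a half turn about z gives the same grasp; the last joint's range is limited). The gripper opens to 88 mm and grips with 3 to 60 N. Pads are 20 mm wide; open, the fingers measure 115 mm over their backs; the gripper's body (75 mm by 178 mm) begins 61 mm behind the grasp point.
Start: joints at [-1.351, 0.359, 1.51, -0, 1.272, -0.115], TCP at [0.197, -0.567, 0.223] pointing down, gripper open.
Joint ranges: [-2.97, 2.97], [-1.01, 2.36], [0.21, 2.38], [-0.96, 4.11], [0.2, 2.71], [-2.98, 2.98]. Speed limits (rad/s): [2.39, 2.39, 3.14, 3.14, 3.14, 3.14].

## Interface

Orientations are given as a unit quaternion [x, y, z, w].
In Python, from bench import move_ptp, servo_line, goto_joints, move_gripper, sleep, inverse_kinematics, capture, PlanningError, close_job, spot_in, silhouettes, current_clock, current_joint_pos, current_qvel, current_joint_torque, current_position, current_orientation, current_force, current_torque, current_finger_gap, current_grip_force gives the robot as it stands. Calls block until the motion is done:
- move_ptp(position, orientation): joint-space move of the TCP to a pose.
- servo_line(position, orientation=None, rate=0.15, contact_N=None): straight line of the TCP; orientation=None keeps the orientation; rate is the mean speed in m/s. With contact_N (N) it stops when the force on the tool has changed by that much, and returns True; else False.
- goto_joints(angles): joint-space move.
- move_gripper(opening): finger opening in m; the grip force is fixed at half the most; returns when the fingers have stopped.
- sleep(seconds).
- inverse_kinematics(position, orientation): joint angles nearest the present ones, or None.
- capture(name): name is "side" or "top"; returns a dict with "image" (420x560x3 uint8, blue, green, red), "range_z" (420x560 float32, m along the optical axis (not along the pixel's ray), 0 where there is no reading), "intrinsics" (3x3 intrinsics, pixels), "k1" (the pictures are not rectified: a ray, as slopes to the right and down, at radius r is drawn at 1 + k1 r^2 times it, then the intrinsics apply), "R" (3x3) and "t" (3): a world point X has camera coordinates R X + t. Camera axes: x right, y down, z forward; pixel columns grow to the right and rows downward; lengths in m; the calibration is good to about 2 mm. A picture is of the moment at which its call begins.
A pose or a line that the arm cannot do raises PlanningError and nothing moves.
- close_job(): hands the job in; it is judged then, once.
Trained networks look in the newest picture that a camera, given by its name, has taken for a name from the list of things; names that differ only in an ending like _2 or _b are one class to them, and where a whole thing is asked for, a point or a joint stands for the part that bears it (a point fixed in the world has none). Each returns a list of dicts, best first, with "conf" (0 to 1); they miss things now and then, are a little off and sometimes report something else, mostly with a low value. They report only what shows in the picture. A call takes as long as a camera call. They do not tell look-alikes from the thing itself.
- spot_in(camera, query): "xy" ([column, row] in pixels, amid what is visible of it).
- silhouettes(camera, query): "region" (420x560 bool, what is visible of it) and "xy" ([column, row] in pixels, amid what is visible of it).
Readings, each from a call of its own:
- current_clock(): time.
- current_joint_pos(): joint angles.
- current_qvel(): joint speeds.
- current_joint_torque(): joint torques, N m.
- current_position(): TCP position.
- current_orientation(): TCP orientation.
- current_force(): force on the tool from outside, world axes, zero at the start.
- current_torque(): the same for the moment, N m.
- current_finger_gap(): finger opening in m.
- current_grip_force(): force on a finger pad.
Only numpy, scipy, OpenCV 4.12 (cv2) and the standard library are available. Lean on these libraries where they do the work, as an engineer would, in place of code of your own. Each camera call takes 0.05 s, during which the arm holds its last target. There are 200 camera calls.

## Working session

There is one attempt and no reset: what is moved stays moved. The work goes in short steps, each a Python script; the robot and the scene stay as the last script left them, time stands still between calls to the robot, and variables do not carry over. Pictures are saved under pics/ and viewed, at most 10 in all, crops included, and the job is handed in when it is done.

```bash
ls; mkdir -p pics; cat > h.py <<'E'
import numpy as np, cv2
from bench import *
def pix2ray(c,u,v):
    K=np.array(c["intrinsics"]);x=(u-K[0,2])/K[0,0];y=(v-K[1,2])/K[1,1]
    X,Y=x,y
    for _ in range(20):
        f=1+c["k1"]*(X*X+Y*Y);X,Y=x/f,y/f
    return np.stack([X,Y,np.ones_like(X)],-1)
def cloud(c):
    v,u=np.mgrid[0:420,0:560].astype(float)
    P=pix2ray(c,u,v)*np.array(c["range_z"])[...,None]
    return (P-np.array(c["t"]))@np.array(c["R"])   # R^T (P-t)
def proj(c,X):
    p=np.array(c["R"])@np.array(X)+np.array(c["t"]);a=p[:2]/p[2];a=a*(1+c["k1"]*(a@a));K=np.array(c["intrinsics"])
    return [K[0,0]*a[0]+K[0,2],K[1,1]*a[1]+K[1,2]]
E
python3 - <<'E'
from h import *
print(current_clock())
for n in("side","top"):
    c=capture(n);cv2.imwrite(f"pics/{n}0.png",c["image"]);P=cloud(c)
    print(n,"cam",(-np.array(c["R"]).T@np.array(c["t"])).round(3))
    for q in["cabinet","hinge","flap","flap_handle","stay","salt_centre","coasters_top","tin_centre","cup_white_centre","cup_blue_centre","jigger_centre"]:
        try:
            for d in silhouettes(n,q)[:3]:
                m=d["region"]&(c["range_z"]>0);p=P[m]
                if len(p): print(q,round(d["conf"],2),np.round(d["xy"]),m.sum(),"med",np.median(p,0).round(3),"lo",np.percentile(p,3,0).round(3),"hi",np.percentile(p,97,0).round(3))
                else: print(q,d["conf"],d["xy"],"nodepth")
        except Exception as e: print(q,e)
E
```

```text
pics
0.0
side cam [ 0.564 -0.644  0.535]
cabinet 0.64 [310. 243.] 18925 med [ 0.677 -0.024  0.119] lo [ 0.566 -0.068  0.012] hi [0.806 0.198 0.19 ]
hinge 0.67 [309. 242.] 18892 med [ 0.677 -0.024  0.119] lo [ 0.565 -0.068  0.011] hi [0.806 0.198 0.19 ]
flap 0.68 [284. 230.] 8586 med [0.635 0.031 0.13 ] lo [ 0.555 -0.062  0.07 ] hi [0.742 0.206 0.19 ]
flap_handle 0.61 [283. 230.] 8708 med [0.635 0.031 0.129] lo [ 0.554 -0.063  0.069] hi [0.742 0.207 0.19 ]
stay 0.98 [368. 265.] 610 med [ 0.765 -0.055  0.111] lo [ 0.696 -0.071  0.093] hi [ 0.799 -0.042  0.144]
salt_centre 0.84 [201. 221.] 630 med [0.469 0.237 0.046] lo [0.447 0.229 0.002] hi [0.487 0.26  0.089]
salt_centre 0.63 [186. 262.] 785 med [0.453 0.08  0.049] lo [0.435 0.073 0.006] hi [0.47  0.094 0.089]
coasters_top 0.17 [351. 181.] 1160 med [0.759 0.028 0.223] lo [0.719 0.015 0.19 ] hi [0.79  0.074 0.236]
cup_white_centre 0.85 [320. 154.] 901 med [0.729 0.163 0.222] lo [0.683 0.149 0.19 ] hi [0.762 0.208 0.236]
cup_blue_centre 0.71 [351. 180.] 1222 med [0.759 0.028 0.222] lo [0.718 0.015 0.187] hi [0.792 0.092 0.236]
jigger_c
[... 699 characters left out ...]
3 0.081] lo [0.451 0.229 0.029] hi [0.486 0.262 0.091]
salt_centre 0.47 [279. 291.] 232 med [0.451 0.094 0.083] lo [0.433 0.075 0.032] hi [0.47  0.113 0.092]
salt_centre 0.26 [300. 202.] 11343 med [0.66  0.089 0.167] lo [ 0.555 -0.051  0.069] hi [0.779 0.228 0.19 ]
tin_centre 0.42 [298. 219.] 6490 med [0.626 0.076 0.128] lo [ 0.552 -0.053  0.071] hi [0.694 0.209 0.185]
cup_white_centre 0.98 [267. 159.] 679 med [0.739 0.178 0.211] lo [0.686 0.151 0.192] hi [0.761 0.205 0.236]
cup_blue_centre 0.93 [331. 155.] 696 med [0.771 0.041 0.213] lo [0.722 0.017 0.191] hi [0.792 0.071 0.237]
jigger_centre 0.61 [340. 284.] 312 med [ 0.498 -0.056  0.066] lo [ 0.479 -0.074  0.004] hi [ 0.516 -0.036  0.087]
```

View pics/side0.png

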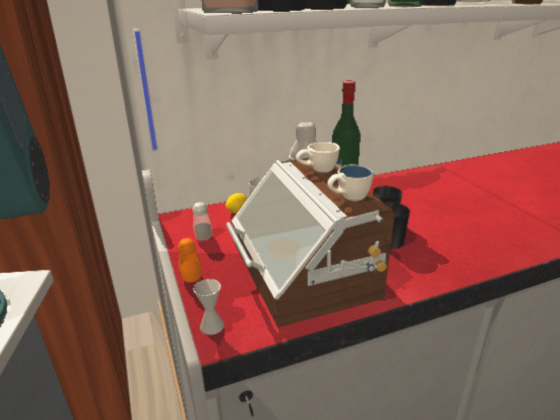

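View pics/top0.png

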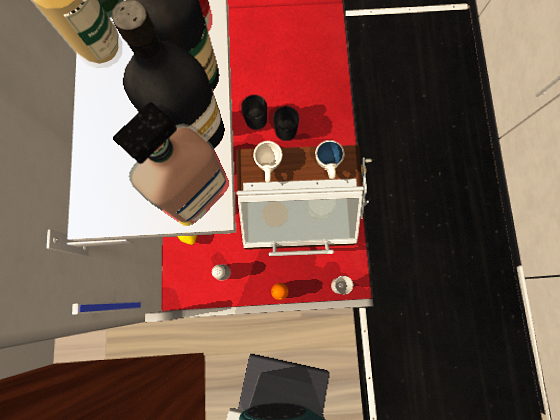

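The shaker candidates in the top view are the white/steel one at (220,272), the orange look-alike at (279,291) and the jigger at (342,285). In the side view a pale bottle also shows at (306,140), behind the cabinet. I choose the white one: side (201,221), world ≈(0.467, 0.245). The brown disc at top (275,214) is probably the coasters and the pale one at (320,206) the tin. Next I'll get the cabinet pose and nearby obstacles, and check the choice in a close crop.

```bash
python3 - <<'E'
from h import *
c=capture("top");P=cloud(c);ok=c["range_z"]>0
s=capture("side");Q=cloud(s);oks=s["range_z"]>0
im=np.vstack([cv2.resize(s["image"][190:340,160:270],None,fx=4,fy=4)[:600,:]]);im2=cv2.resize(c["image"][190:310,200:370],None,fx=2,fy=2)
W=np.zeros((600,800,3),np.uint8);W[:600,:440]=im;W[:240,450:790]=im2;cv2.imwrite("pics/crop.png",W)
# board+hinge top
for name,A,o in(("top",P,ok),("side",Q,oks)):
    m=o&(abs(A[...,2]-.186)<.008)&(A[...,0]>.55)&(A[...,0]<.86)&(A[...,1]>-.12)&(A[...,1]<.28)
    r=cv2.minAreaRect(A[m][:,:2].astype(np.float32)*1000);print(name,m.sum(),r,cv2.boxPoints(r).round(0).tolist())
# handle bar: points beyond flap plane, z~.095
    m=o&(abs(A[...,2]-.097)<.012)&(A[...,0]>.50)&(A[...,0]<.60)&(A[...,1]>-.05)&(A[...,1]<.25)
    a=A[m];print("z.097 pts",len(a));
    if len(a)>20:
        f=a[a[:,0]<np.percentile(a[:,0],60)]
        print(np.percentile(a,[2,50,98],0).round(3).tolist(),np.polyfit(a[:,1],a[:,0],1))
    # obstacles high up
    for lo,hi in((.25,.4),(.4,.6),(.6,.9)):
        m=o&(A[...,2]>lo)&(A[...,2]<hi)&(abs(A[...,1])<.9)&(A[...,0]<1.2)
        if m.sum()>30: print("z",lo,hi,m.sum(),np.percentile(A[m],[1,50,99],0).round(2).tolist())
    # left region near salt
    H=np.full((16,12),np.nan)
    for i in range(16):
        for j in range(12):
            k=o&(abs(A[...,0]-(.1+i*.05))<.025)&(abs(A[...,1]-(-.1+j*.05))<.025)&(A[...,2]>-.3)
            if k.sum(): H[i,j]=A[...,2][k].max()
    print(H.round(2))
E
```

```text
top 5380 ((725.8826904296875, 91.45372009277344), (125.95948791503906, 314.195068359375), 13.712977409362793) [[627.0, 229.0], [702.0, -76.0], [824.0, -46.0], [750.0, 259.0]]
z.097 pts 816
[[0.533, -0.009, 0.085], [0.574, 0.119, 0.097], [0.599, 0.208, 0.108]] [0.06265674 0.56432197]
z 0.25 0.4 3829 [[0.22, -0.02, 0.25], [0.37, 0.39, 0.31], [0.47, 0.42, 0.4]]
z 0.4 0.6 40821 [[0.33, 0.19, 0.42], [0.56, 0.41, 0.5], [0.86, 0.49, 0.6]]
z 0.6 0.9 23479 [[0.37, 0.2, 0.6], [0.63, 0.26, 0.65], [0.76, 0.49, 0.76]]
[[-0.29   nan   nan   nan -0.23   nan   nan   nan   nan  0.14  0.14  0.14]
 [  nan   nan   nan   nan -0.02  0.01   nan   nan   nan  0.15  0.15   nan]
 [  nan   nan   nan   nan  0.31   nan   nan   nan   nan   nan   nan   nan]
 [  nan  0.32  0.32  0.32  0.32   nan   nan   nan   nan   nan   nan   nan]
 [  nan   nan   nan   nan   nan   nan   nan   nan   nan  0.13  0.6    nan]
 [  nan   nan   nan   nan   nan   nan  0.01  0.01  0.1   0.13  0.61   nan]
 [  nan   nan  0.01  0.01  0.01  0.01  0.01  0.01  0.01  0.01  0.62   nan]
 [ 0.01  0.01  0.01  0.04  0.09  0.01  0.01  0.09  0.01  0.49  0
[... 1551 characters left out ...]
 0.    0.    0.51   nan]
 [ 0.01  0.    0.01  0.06  0.09  0.    0.    0.09  0.    0.49  0.5   0.42]
 [ 0.09  0.09  0.    0.    0.    0.47  0.49  0.51  0.49  0.49  0.5   0.5 ]
 [ 0.    0.    0.1   0.1   0.1   0.1   0.51  0.51  0.44  0.44  0.43  0.47]
 [ 0.    0.1   0.11  0.12  0.14  0.15  0.51  0.51   nan  0.08  0.08  0.47]
 [ 0.    0.15  0.17  0.18  0.19  0.19  0.51  0.5    nan   nan   nan  0.47]
 [ 0.    0.2   0.23  0.24  0.19  0.24  0.5   0.5   0.5   0.16  0.22  0.47]
 [ 0.    0.2   0.24  0.24  0.24  0.24  0.24  0.5    nan  0.17  0.22   nan]
 [  nan  0.2   0.24  0.24   nan   nan   nan  0.5   0.5   0.5   0.49  0.21]
 [  nan  0.    0.    0.    0.     nan   nan  0.49  0.5    nan  0.49  0.5 ]]
```

View pics/crop.png

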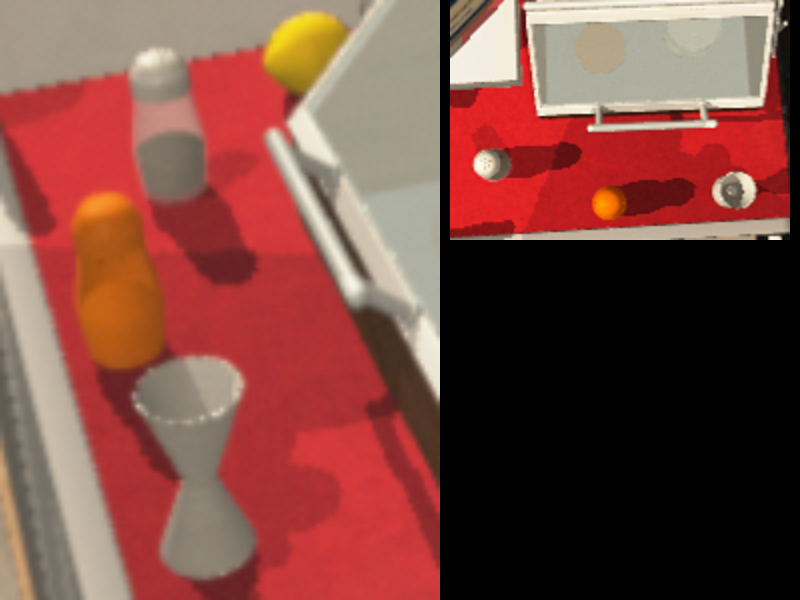

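The crop confirms the chosen shaker: clear glass, steel cap, at crop (170,120). Orange and jigger are clearly different.

```bash
python3 - <<'E'
from h import *
from scipy.optimize import least_squares
for n in("top","side"):
    c=capture(n);A=cloud(c);o=c["range_z"]>0
    m=silhouettes(n,"flap")[0]["region"]&o
    a=A[m]; a=a[(a[:,2]>.06)&(a[:,2]<.19)]
    # plane with fixed tilt 40deg, robust fit psi,d (inner face through hinge)
    def f(p,a=a): N=np.array([-.766*np.cos(p[0]),-.766*np.sin(p[0]),.643]);return (a@N-p[1])*1000
    best=least_squares(f,[0.05,-.4],loss="soft_l1",x_scale=[.1,.01]).x
    r=f(best,A[m]);print(n,"psi",best[0],"d",best[1],np.percentile(r,[5,25,50,75,95]).round(1))
    # bar
    a=A[o&(A[...,0]>.48)&(A[...,0]<.62)&(A[...,1]<.26)&(A[...,1]>-.1)&(A[...,2]>.075)&(A[...,2]<.115)]
    r=f(best,a);b=a[(r>22)&(r<60)]
    print("bar",len(b),np.percentile(b,[1,50,99],0).round(3).tolist(),"slope",np.polyfit(b[:,1],b[:,0],1),"off",np.median(f(best,b)))
    # extents in the cabinet frame of flap + walls
    psi=best[0];ex=np.array([np.cos(psi),np.sin(psi)]);ey=np.array([-np.sin(psi),np.cos(psi)])
    a=A[m];r=f(best,a);a=a[abs(r)<12]
    print("flap x,y,z ext",np.percentile(a[:,:2]@ex,[.5,99.5]),np.percentile(a[:,:2]@ey,[.3,50,99.7]),np.percentile(a[:,2],[.5,99.5]))
    k=o&(A[...,2]>.43)&(A[...,2]<.53)&(A[...,0]>.45);
    print("shelf",np.percentile(A[k],[.5,50,99.5],0).round(3).tolist())
    for q in("coasters_top","tin_centre"):
        for d in spot_in(n,q)[:2]:
            R=np.array(c["R"]);C=-R.T@np.array(c["t"]);ray=R.T@pix2ray(c,*map(float,d["xy"]));z=.024 if q[0]=="c" else .05
            print(q,d["conf"],d["xy"],C+ray*(z-C[2])/ray[2])
c=capture("top");R=np.array(c["R"]);C=-R.T@np.array(c["t"])
for u,v,z in((275,214,.024),(320,204,.06)):
    ray=R.T@pix2ray(c,float(u),float(v));print((u,v),C+ray*(z-C[2])/ray[2])
E
```

```text
top psi 0.2440046543609943 d -0.3980181267250894 [-3.  -1.2 -0.1  1.2  4.2]
bar 300 [[0.482, -0.014, 0.08], [0.551, 0.063, 0.098], [0.579, 0.251, 0.103]] slope [-0.28963849  0.56912861] off 40.669232756183476
flap x,y,z ext [0.57209994 0.67830357] [-0.22340436 -0.07533566  0.06815484] [0.06564128 0.18872467]
shelf [[0.454, 0.183, 0.457], [0.594, 0.398, 0.486], [0.893, 0.494, 0.529]]
side psi 0.2505273014521695 d -0.39754383795505865 [-17.1  -1.   -0.1   1.    4.1]
bar 311 [[0.48, -0.016, 0.08], [0.554, 0.046, 0.099], [0.58, 0.248, 0.102]] slope [-0.29695326  0.56887748] off 41.60528809033581
flap x,y,z ext [0.57144138 0.68591936] [-0.22962815 -0.12036091  0.0642659 ] [0.06500382 0.19380214]
shelf [[0.454, 0.178, 0.431], [0.776, 0.271, 0.478], [1.385, 0.582, 0.506]]
coasters_top 0.47 [280.9, 228.9] [0.64951452 0.22243922 0.024     ]
(275, 214) [0.64628808 0.14619688 0.024     ]
(320, 204) [0.68895011 0.03502467 0.06      ]
```

```bash
cat >> h.py <<'E'
from scipy.spatial.transform import Rotation as Rn
PSI=.247;EX=np.array([np.cos(PSI),np.sin(PSI),0]);EY=np.array([-np.sin(PSI),np.cos(PSI),0]);O=np.array([.6846,.0921,0]);EZ=np.array([0,0,1.])
def quat(pitch,yaw,vert,sgn=1):
    """pitch down from horizontal; vert: fingers close in the vertical plane, else horizontally"""
    h=np.array([np.cos(yaw),np.sin(yaw),0]);z=np.cos(pitch)*h-np.sin(pitch)*EZ
    y=sgn*((np.sin(pitch)*h+np.cos(pitch)*EZ) if vert else np.array([-h[1],h[0],0]))
    return Rn.from_matrix(np.c_[np.cross(y,z),y,z]).as_quat(),z
OFF=-.035
def hpose(th,sgn,back=0,pitch=None):
    pitch=np.radians(60+25*th/2.2) if pitch is None else pitch
    q,z=quat(pitch,PSI,True,sgn);x0,z0=-.1333,-.0905;c,s=np.cos(th),np.sin(th)
    g=O+EX*(x0*c+z0*s)+EZ*(.185-x0*s+z0*c)+EY*OFF
    return g+z*(.019-back),q
def spose(base,yaw,pitch=np.pi/4,sgn=1,back=0,h=.06):
    q,z=quat(pitch,yaw,False,sgn);return np.array(base)+EZ*h+z*(.019-back),q
E
python3 - <<'E'
from h import *
for sg in(1,-1):
    print("handle",sg)
    for th,b in((0,.09),(0,0),(.6,0),(1.2,0),(1.8,0),(1.7,.1),(2.2,0)):
        j=inverse_kinematics(*hpose(th,sg,b));print(th,b,None if j is None else np.round(j,2))
for sg in(1,-1):
  for yaw in(-.3,0,.25,.5,.8):
    r=[]
    for p in(45,55):
        for b in((.467,.245,0),(.646,.146,.024)):
            j=inverse_kinematics(*spose(b,yaw,np.radians(p),sg));r.append(None if j is None else np.round(j,2).tolist())
    print("salt",sg,yaw,r)
E
```

```text
handle 1
0 0.09 [-0.29  0.17  2.17  0.67  0.42 -1.1 ]
0 0 [-0.23  0.39  2.16  1.11  0.26 -1.52]
0.6 0 [-0.21  0.18  2.03  0.32  0.59 -0.7 ]
1.2 0 [-0.15  0.14  1.76  0.13  0.98 -0.45]
1.8 0 [-0.07  0.26  1.43  0.05  1.29 -0.33]
1.7 0.1 [-0.09  0.16  1.35  0.06  1.45 -0.34]
2.2 0 [-0.03  0.4   1.2   0.02  1.46 -0.27]
handle -1
0 0.09 [-0.29  0.17  2.17  0.67  0.42  2.05]
0 0 [-0.23  0.39  2.16  1.11  0.26  1.63]
0.6 0 [-0.21  0.18  2.03  0.32  0.59  2.44]
1.2 0 [-0.15  0.14  1.76  0.13  0.98  2.69]
1.8 0 [-0.07  0.26  1.43  0.05  1.29  2.82]
1.7 0.1 [-0.09  0.16  1.35  0.06  1.45  2.8 ]
2.2 0 [-0.03  0.4   1.2   0.02  1.46  2.87]
salt 1 -0.3 [None, None, None, None]
salt 1 0 [[0.65, 0.62, 2.36, 3.9, 0.66, 1.41], [0.19, 0.57, 2.14, 3.53, 0.37, 1.35], None, None]
salt 1 0.25 [None, [0.03, 0.57, 2.16, 2.73, 0.39, 1.8], [0.42, 0.5, 2.32, 3.47, 0.3, 1.39], None]
salt 1 0.5 [None, [-0.11, 0.57, 2.12, 2.07, 0.48, 2.13], [0.25, 0.5, 2.34, 2.69, 0.33, 1.8], [-0.05, 0.51, 2.01, 1.32, 0.31, 2.94]]
salt 1 0.8 [None, [-0.23, 0.6, 2.02, 1.51, 0.65, 2.36], [0.08, 0.5, 2.31, 1.92, 0.41, 2.14], [-0.14, 0.54, 1.93, 1.08, 0.55, 2.85]]
salt -1 -0.3 [None, None, None, None]
salt -1 0 [[0.65, 0.62, 2.36, 3.9, 0.66, -1.73], [0.19, 0.57, 2.14, 3.53, 0.37, -1.8], None, None]
salt -1 0.25 [None, [0.03, 0.57, 2.16, 2.73, 0.39, -1.34], [0.42, 0.5, 2.32, 3.47, 0.3, -1.75], None]
salt -1 0.5 [None, [-0.11, 0.57, 2.12, 2.07, 0.48, -1.01], [0.25, 0.5, 2.34, 2.69, 0.33, -1.34], [-0.05, 0.51, 2.01, 1.32, 0.31, -0.2]]
salt -1 0.8 [None, [-0.23, 0.6, 2.02, 1.51, 0.65, -0.79], [0.08, 0.5, 2.31, 1.92, 0.41, -1.0], [-0.14, 0.54, 1.93, 1.08, 0.55, -0.29]]
```

```bash
sed -i 's/60+25\*th/66+20*th/' h.py; python3 - <<'E'
from h import *
lo=np.array([-2.97,-1.01,.21,-.96,.2,-2.98]);hi=np.array([2.97,2.36,2.38,4.11,2.71,2.98])
for p in(46,48,50,52,54):
  for nm,b in(("pick",(.467,.245,0)),("place",(.646,.146,.024))):
    for yaw in np.arange(0,1.0,.1):
      r=[]
      for back,dz in((0,0),(0,.08)) if nm=="pick" else ((0,0),(.1,0)):
        P,q=spose(b,yaw,np.radians(p),-1,back,.062);P=P+EZ*dz
        j=inverse_kinematics(P,q);r.append(j if j is None else np.r_[np.round(j,2)])
      if r[0] is not None: print(p,nm,round(yaw,1),r[0].tolist(),"m%.2f"%min((r[0]-lo).min(),(hi-r[0]).min()),None if r[1] is None else r[1].tolist())
for th,b in((0,.09),(0,0),(.3,0)): print(np.round(inverse_kinematics(*hpose(th,1,b)),2))
E
```

```text
46 pick 0.0 [0.64, 0.6, 2.35, 3.93, 0.62, -1.77] m0.03 None
46 pick 0.9 [-0.07, 0.61, 2.38, 2.02, 0.69, -1.36] m0.00 [-0.07, 0.35, 2.32, 1.62, 0.61, -0.86]
46 place 0.0 [0.19, 0.56, 2.13, 3.56, 0.33, -1.83] m0.13 [0.23, 0.34, 2.22, 3.89, 0.23, -2.14]
46 place 0.1 [0.13, 0.55, 2.14, 3.21, 0.32, -1.61] m0.12 [0.14, 0.33, 2.24, 3.27, 0.2, -1.67]
46 place 0.2 [0.07, 0.55, 2.15, 2.86, 0.33, -1.4] m0.13 [0.04, 0.33, 2.25, 2.62, 0.23, -1.18]
46 place 0.3 [0.01, 0.55, 2.14, 2.54, 0.36, -1.21] m0.16 [-0.05, 0.33, 2.25, 2.17, 0.29, -0.88]
46 place 0.4 [-0.05, 0.56, 2.13, 2.26, 0.4, -1.06] m0.20 [-0.14, 0.34, 2.23, 1.87, 0.38, -0.72]
46 place 0.5 [-0.1, 0.56, 2.11, 2.01, 0.45, -0.94] m0.25 [-0.21, 0.35, 2.2, 1.65, 0.47, -0.64]
46 place 0.6 [-0.15, 0.57, 2.09, 1.8, 0.51, -0.85] m0.29 [-0.27, 0.36, 2.16, 1.48, 0.56, -0.6]
46 place 0.7 [-0.19, 0.58, 2.05, 1.62, 0.57, -0.78] m0.33 [-0.32, 0.38, 2.11, 1.34, 0.65, -0.58]
46 place 0.8 [-0.22, 0.59, 2.01, 1.47, 0.64, -0.73] m0.37 [-0.36, 0.41, 2.06, 1.22, 0.74, -0.57]
46 place 0.9 [-0.24, 0.6, 1.96, 1.33, 0.71, -0.7] m0.42 [-0.38, 0.43, 2.0, 1.13, 0.83
[... 3835 characters left out ...]
2, 0.5, -0.37]
54 place 0.4 [-0.01, 0.51, 2.03, 1.52, 0.24, -0.29] m0.04 [-0.07, 0.29, 2.09, 0.99, 0.33, 0.22]
54 place 0.5 [-0.05, 0.51, 2.02, 1.4, 0.32, -0.29] m0.12 [-0.13, 0.3, 2.07, 1.01, 0.42, 0.07]
54 place 0.6 [-0.09, 0.52, 2.0, 1.3, 0.4, -0.3] m0.20 [-0.18, 0.32, 2.04, 0.99, 0.52, -0.03]
54 place 0.7 [-0.12, 0.53, 1.97, 1.21, 0.48, -0.31] m0.28 [-0.22, 0.34, 2.01, 0.96, 0.61, -0.11]
54 place 0.8 [-0.15, 0.54, 1.94, 1.13, 0.56, -0.34] m0.36 [-0.26, 0.36, 1.97, 0.92, 0.7, -0.18]
54 place 0.9 [-0.17, 0.55, 1.9, 1.05, 0.64, -0.36] m0.44 [-0.28, 0.38, 1.92, 0.88, 0.79, -0.23]
[-0.23  0.19  2.06  0.37  0.55 -0.76]
[-0.19  0.38  2.08  0.54  0.34 -0.91]
[-0.19  0.28  2.04  0.33  0.5  -0.7 ]
```

```bash
python3 - <<'E'
from h import *
c=capture("side");A=cloud(c);o=c["range_z"]>0
k=o&(A[...,0]>.3)&(A[...,0]<.42)&(A[...,1]>.25)&(A[...,1]<.42)&(A[...,2]>.03)&(A[...,2]<.3)
print("obst",np.percentile(A[k],[1,50,99],0).round(3).tolist())
move_gripper(.034)
move_ptp(*hpose(0,1,.11)); print(current_clock(),current_position().round(3) if hasattr(current_position(),'round') else current_position())
c=capture("side");cv2.imwrite("pics/s1.png",c["image"])
print("proj bar ends",[np.round(proj(c,O+EX*-.1333+EZ*.0945+EY*s)) for s in(-.075,0,.075)])
c2=capture("top");cv2.imwrite("pics/t1.png",c2["image"]);print([np.round(proj(c2,O+EX*-.1333+EZ*.0945+EY*s)) for s in(-.075,0,.075)])
W=np.hstack([cv2.resize(c["image"][180:330,190:320],None,fx=3,fy=3),cv2.resize(c2["image"][180:330,210:340],None,fx=3,fy=3)])
cv2.imwrite("pics/w1.png",W)
E
```

```text
obst [[0.32, 0.327, 0.033], [0.369, 0.394, 0.174], [0.419, 0.41, 0.298]]
5.125 [0.529 0.016 0.178]
proj bar ends [array([252., 265.]), array([240., 243.]), array([230., 225.])]
[array([332., 250.]), array([301., 251.]), array([271., 252.])]
```

View pics/w1.png

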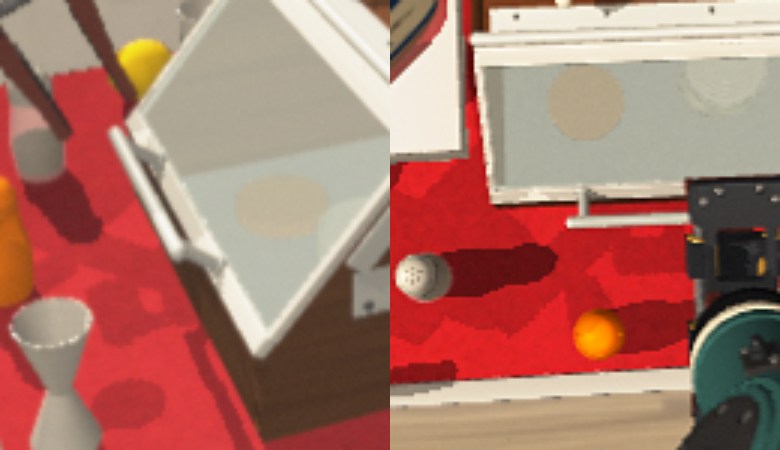

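The bar and coasters show where predicted: side bar ends at (228,223) and (252,265), coasters at top (275,214). The bar looks about 2 mm nearer the robot than my model, so I'm shifting it. Next: grasp and lift.

```bash
echo 'O=O-.002*EX' >> h.py; cat >> h.py <<'E'
def arc(a,b,n,rate=.09,sgn=1,lim=45,tag=True):
    for th in np.linspace(a,b,n+1)[1:]:
        servo_line(*hpose(th,sgn),rate=rate)
        F=np.array(current_force());
        if tag: print("th%.2f"%th,F.round(1),"t%.1f"%current_clock(),"gap%.3f"%current_finger_gap())
        if np.linalg.norm(F)>lim: print("STOP");return False
    return True
E
python3 - <<'E'
from h import *
servo_line(*hpose(0,1),rate=.08,contact_N=12);print(np.round(current_force(),1),np.round(current_position()-hpose(0,1)[0],4))
move_gripper(0.0);print("grip",current_finger_gap(),current_grip_force(),np.round(current_force(),1))
if abs(current_finger_gap()-.010)<.004: arc(0,.3,3,.05)
E
```

```text
[-0.5 -0.4 -0.6] [ 0.0001 -0.0001  0.0005]
grip 0.009303747719250367 29.99298334121704 [-4.1 -3.   2.9]
th0.10 [-2.2 -4.  -4.7] t7.7 gap0.009
th0.20 [-2.3 -4.  -3.4] t8.2 gap0.009
th0.30 [-2.  -4.5 -4.1] t8.7 gap0.009
```

```bash
python3 - <<'E'
from h import *
if arc(.3,1.81,9,.09):
    arc(1.81,1.68,4,.04)
E
```

```text
th0.47 [-3.4 -5.4 -3.7] t9.1 gap0.009
th0.64 [-4.4 -5.9 -3.2] t9.6 gap0.009
th0.80 [-5.7 -6.9 -1.1] t10.0 gap0.010
th0.97 [-7.7 -7.2  0.6] t10.5 gap0.009
th1.14 [-12.6  -8.2   4.7] t10.9 gap0.009
th1.31 [-17.9  -9.8  12.9] t11.4 gap0.009
th1.47 [-15.4  -6.1  15.3] t11.8 gap0.009
th1.64 [-9.8 -3.9 12.5] t12.3 gap0.009
th1.81 [-4.5 -3.3  8.8] t12.7 gap0.009
th1.78 [-3.7 -1.7  8.2] t13.0 gap0.009
th1.75 [-3.5 -2.   8.8] t13.2 gap0.009
th1.71 [-4.7 -2.   8.4] t13.5 gap0.009
th1.68 [-2.9 -2.3  7.8] t13.8 gap0.009
```

```bash
python3 - <<'E'
from h import *
print(current_clock(),np.round(current_position()-hpose(1.68,1)[0],4))
c=capture("side");A=cloud(c);o=c["range_z"]>0
d=silhouettes("side","stay")
for x in d[:2]: print("stay",x["conf"],x["xy"],x["region"].sum())
m=silhouettes("side","flap")[0]["region"]&o;a=(A[m]-O);a=np.c_[a@EX,a@EY,a[:,2]-.185]
a=a[(abs(a[:,1])<.143)&(a[:,2]>.02)&(a[:,2]<.12)]
ang=np.arctan2(a[:,2],-a[:,0]);print("elev of flap pts",len(a),np.percentile(np.degrees(ang),[10,30,50,70,90]).round(1),"th1.70->47.4deg(inner), outer +")
W=cv2.resize(c["image"][60:310,190:440],(600,600),interpolation=cv2.INTER_CUBIC);cv2.imwrite("pics/s2.png",W)
E
```

```text
13.8 [0.001  0.     0.0029]
stay 0.74 [367.3, 265.1] 622
elev of flap pts 558 [47.6 49.2 50.7 52.8 61.8] th1.70->47.4deg(inner), outer +
```

View pics/s2.png

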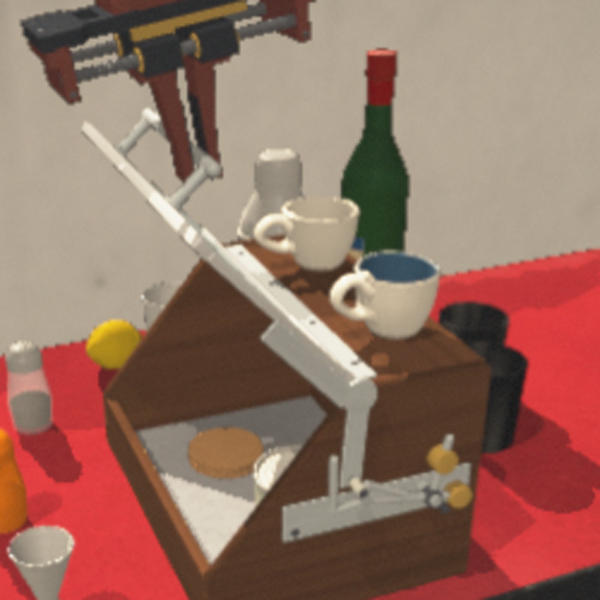

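The flap is raised on its arm, with the pin at crop (362,490) apparently on the stay's hook. The coasters are clear at crop (225,452) and the bystanders stand undisturbed. I'll confirm the lock by lowering a touch more before letting go.

```bash
python3 - <<'E'
from h import *
for th in(1.66,1.64):
    servo_line(*hpose(th,1),rate=.04);print(th,np.round(current_force(),1),np.round(current_position()-hpose(th,1)[0],4))
E
```

```text
1.66 [ 0.3 -0.3  8.9] [0.0027 0.0005 0.0039]
1.64 [ 4.4  1.8 10.7] [0.0047 0.0009 0.005 ]
```

It is blocked (lag grows with the command), so the stay holds. Next: release, back off and measure coasters and shaker.

```bash
python3 - <<'E'
from h import *
servo_line(*hpose(1.69,1),rate=.04);move_gripper(.03)
p,q=hpose(1.69,1,.06);servo_line(p,q,rate=.12);print(current_clock())
# away: back toward robot
p2=p-EX*.22+EZ*.0;move_ptp(p2,q)
sleep(.2)
for n in("top","side"):
    c=capture(n);A=cloud(c);o=c["range_z"]>0;R=np.array(c["R"]);C=-R.T@np.array(c["t"])
    cv2.imwrite(f"pics/{n}3.png",c["image"])
    for q_,z in(("coasters_top",.024),("salt_centre",.09),("tin_centre",.07)):
        for d in silhouettes(n,q_)[:2]:
            m=d["region"];v,u=np.nonzero(m);rays=pix2ray(c,u.astype(float),v.astype(float))@R
            g=C+rays*((z-C[2])/rays[:,2])[:,None]
            (cx,cy),r=cv2.minEnclosingCircle(g[:,:2].astype(np.float32)*1000)
            pm=A[m&o];pt=pm[abs(pm[:,2]-z)<.006]
            print(n,q_,round(d["conf"],2),np.round(d["xy"]),m.sum(),"enc",round(cx),round(cy),round(r),"depth-mid",None if len(pt)<5 else ((np.percentile(pt,2,0)+np.percentile(pt,98,0))/2).round(3),len(pt))
    f=silhouettes(n,"flap")[0];a=A[f["region"]&o]-O;a=np.c_[a@EX,a@EY,a[:,2]-.185];a=a[(abs(a[:,1])<.143)&(a[:,2]>.03)&(a[:,2]<.12)]
    print("flap elev",len(a),np.percentile(np.degrees(np.arctan2(a[:,2],-a[:,0])),[25,50,75]).round(1))
print(current_clock())
E
```

```text
15.9917
top salt_centre 0.67 [282. 291.] 204 enc 452 93 20 depth-mid [0.451 0.093 0.088] 104
top salt_centre 0.64 [221. 271.] 212 enc 468 241 20 depth-mid [0.467 0.25  0.088] 99
flap elev 3323 [49.1 49.8 51.2]
side coasters_top 0.72 [282. 248.] 545 enc 648 143 42 depth-mid [0.647 0.147 0.023] 488
side salt_centre 0.89 [187. 264.] 790 enc 460 30 72 depth-mid [0.45  0.091 0.087] 101
side salt_centre 0.77 [203. 221.] 657 enc 474 174 87 depth-mid [0.467 0.248 0.088] 66
side tin_centre 0.64 [321. 156.] 882 enc 812 557 120 depth-mid None 0
side tin_centre 0.53 [303. 252.] 196 enc 677 39 37 depth-mid [0.677 0.045 0.069] 182
flap elev 433 [48.4 49.6 50.9]
17.575
```

```bash
python3 - <<'E'
from h import *
B=(.467,.247,0);p,q=spose(B,.9,np.radians(50),-1,0,.058)
mid=np.array([.42,.13,.27])
for P in(mid,p+EZ*.09,p):
    print(np.round(inverse_kinematics(P,q),2))
print(np.round(current_joint_pos(),2))
move_ptp(mid,q);move_gripper(.07);move_ptp(p+EZ*.09,q)
print(np.round(current_force(),1),current_clock())
c=capture("side");c2=capture("top")
W=np.hstack([cv2.resize(c["image"][130:280,130:260],None,fx=3,fy=3),cv2.resize(c2["image"][200:350,180:310],None,fx=3,fy=3)])
cv2.imwrite("pics/w3.png",W)
E
```

```text
[-0.48 -0.09  2.18  0.81  1.06 -0.22]
[-0.01  0.3   2.27  1.4   0.54 -0.59]
[-0.01  0.56  2.34  1.94  0.58 -1.21]
[-0.29 -0.15  1.75  0.08  1.41 -0.54]
[ 1.  -0.2  0.7] 19.8917
```

View pics/w3.png

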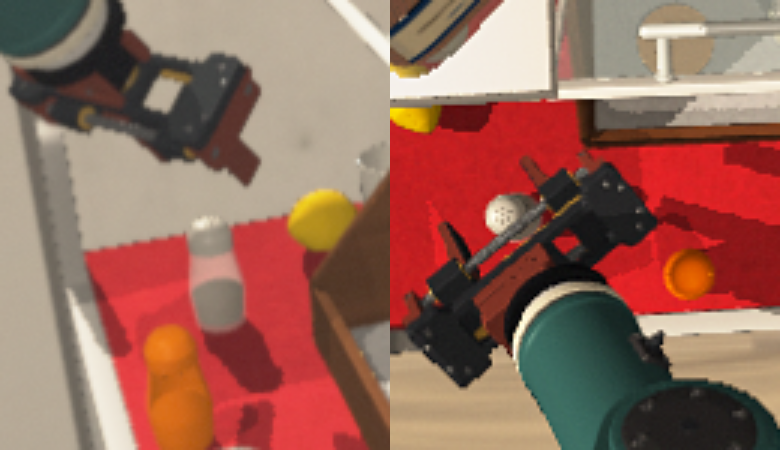

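The shaker at crop (510,215) lies between the open fingers, and the orange one at (690,275) is clear of the gripper. Descend and grip.

```bash
python3 - <<'E'
from h import *
B=(.467,.247,0);p,q=spose(B,.9,np.radians(50),-1,0,.058)
print(servo_line(p,q,rate=.08,contact_N=6),np.round(current_position()-p,4))
move_gripper(0.0);print("gap",current_finger_gap(),current_grip_force(),np.round(current_force(),1))
servo_line(p+EZ*.03,q,rate=.06);print("lift",current_finger_gap(),np.round(current_force(),1),current_clock())
c=capture("side");cv2.imwrite("pics/s4.png",cv2.resize(c["image"][150:280,130:260],None,fx=4,fy=4))
E
```

```text
False [ 0.0004 -0.0002  0.0005]
gap 0.03748513038062284 29.325095992244314 [-1.7  2.2  0.9]
lift 0.03822772649151009 [ 0.4  0.2 -0.2] 22.5333
```

View pics/s4.png

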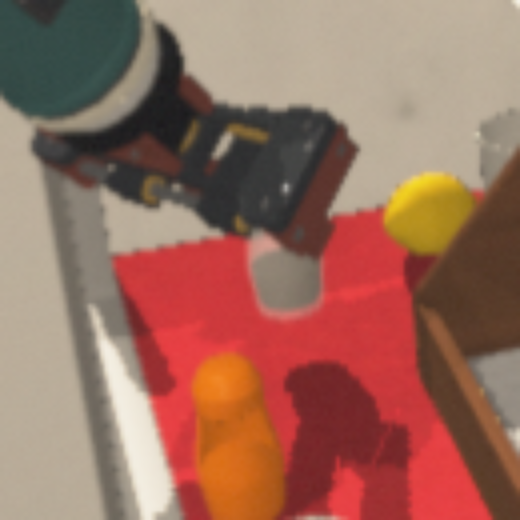

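The shaker hangs upright between the fingers, its base at crop (287,290) clear of the table, and the orange one is untouched. I'll carry it to the pre-place pose and check the hold there.

```bash
python3 - <<'E'
from h import *
T=(.6465,.1465,.027)
a,qa=spose((.467,.247,0),.9,np.radians(50),-1,0,.058)
pre,q=spose(T,.5,np.radians(50),-1,.19,.058)
for b in(.19,.12,.06,0): print(np.round(inverse_kinematics(*spose(T,.5,np.radians(50),-1,b,.058)),2))
servo_line(a+EZ*.12,qa,rate=.15)
move_ptp(pre,q);print(current_clock(),current_finger_gap(),np.round(current_position()-pre,4))
base=np.array(T)-quat(np.radians(50),.5,False)[1]*.19
for n in("side","top"):
    c=capture(n);R=np.array(c["R"])
    print(n,"exp base",np.round(proj(c,base)),"edges",np.round(proj(c,base+R[0]*.022)),np.round(proj(c,base-R[0]*.022)),"cap",np.round(proj(c,base+EZ*.09)))
    A=cloud(c)
    for d in silhouettes(n,"salt_centre")[:3]:
        v,u=np.nonzero(d["region"]);pm=A[d["region"]&(c["range_z"]>0)];print(round(d["conf"],2),np.round(d["xy"]),u.min(),u.max(),v.min(),v.max(),np.median(pm,0).round(3))
    cv2.imwrite(f"pics/{n}5.png",c["image"])
s=cv2.imread("pics/side5.png");t=cv2.imread("pics/top5.png")
cv2.imwrite("pics/w5.png",np.hstack([cv2.resize(s[100:300,170:300],None,fx=3,fy=3),cv2.resize(t[150:350,220:350],None,fx=3,fy=3)]))
print(base)
E
```

```text
[-0.28  0.11  2.16  1.    0.57  0.  ]
[-0.19  0.28  2.15  1.26  0.45 -0.22]
[-0.13  0.41  2.11  1.52  0.39 -0.45]
[-0.08  0.53  2.07  1.76  0.37 -0.67]
24.0917 0.03795825446608856 [-0.0012  0.0009 -0.0013]
side exp base [229. 200.] edges [240. 200.] [217. 200.] cap [225. 155.]
0.78 [227. 190.] 217 239 157 203 [0.539 0.074 0.201]
0.6 [188. 262.] 178 200 238 281 [0.453 0.08  0.049]
top exp base [289. 252.] edges [299. 252.] [279. 252.] cap [290. 247.]
0.64 [290. 250.] 279 298 239 259 [0.537 0.089 0.254]
0.59 [280. 300.] 277 281 296 298 [0.436 0.091 0.081]
0.38 [300. 201.] 235 377 146 248 [0.645 0.087 0.196]
[0.53932115 0.08794793 0.17254844]
```

View pics/w5.png

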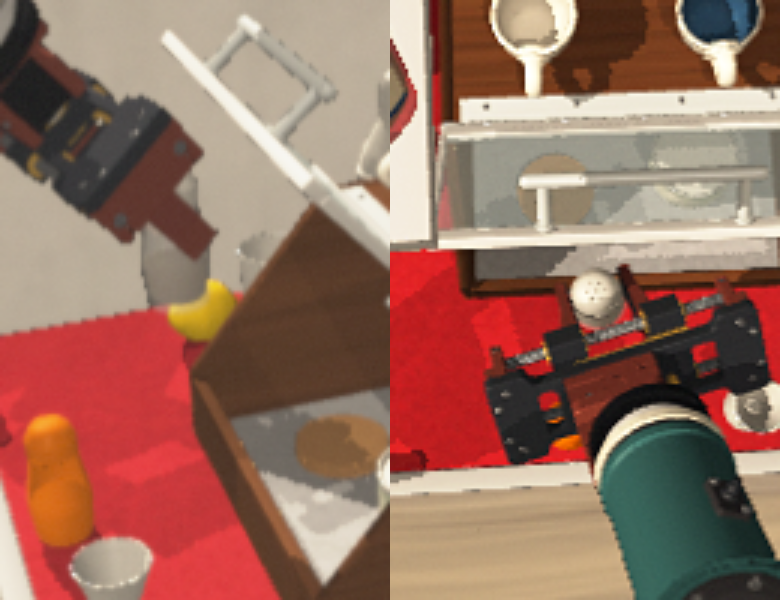

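The shaker hangs upright and within 2 mm of expected (side 228 vs 229 columns). The flap still rests on its stay. Inserting.

```bash
python3 - <<'E'
from h import *
T=(.6465,.1465,.027);f=lambda b,dz=0:(lambda r:(r[0]+EZ*dz,r[1]))(spose(T,.5,np.radians(50),-1,b,.058))
print(servo_line(*f(.06),rate=.1,contact_N=12),np.round(current_force(),1))
print(servo_line(*f(0),rate=.06,contact_N=8),np.round(current_force(),1),np.round(current_position()-f(0)[0],4))
print("down",servo_line(*f(0,-.008),rate=.02,contact_N=4),np.round(current_force(),1),np.round(current_position()-f(0)[0],4))
move_gripper(.056);print(np.round(current_force(),1))
servo_line(*f(.06),rate=.08);servo_line(*f(.19),rate=.15);print(np.round(current_force(),1),current_clock())
p=np.array(current_position());move_ptp(p-np.array([.1,.08,-.1]),current_orientation())
for n in("side","top"):
    c=capture(n);A=cloud(c)
    for d in silhouettes(n,"salt_centre")[:3]:
        pm=A[d["region"]&(c["range_z"]>0)];cp=pm[pm[:,2]>np.percentile(pm[:,2],85)];print(n,round(d["conf"],2),np.round(d["xy"]),np.percentile(pm,[5,50,95],0).round(3).tolist(),np.median(cp,0).round(3))
    cv2.imwrite(f"pics/{n}6.png",c["image"])
s=cv2.imread("pics/side6.png");t=cv2.imread("pics/top6.png")
cv2.imwrite("pics/w6.png",np.hstack([cv2.resize(s[100:300,210:400],None,fx=2.5,fy=2.5),cv2.resize(t[150:350,225:345],None,fx=2.5,fy=2.5)]))
E
```

```text
False [ 0.3  0.5 -0.7]
False [ 0.5  0.1 -0.8] [-0.0001 -0.0001  0.0002]
down True [-0.8 -1.4  4.6] [ 0.0007  0.0002 -0.003 ]
[-0.2 -0.2 -0.6]
[ 0.   0.2 -0.2] 29.65
side 0.62 [283. 231.] [[0.632, 0.128, 0.031], [0.648, 0.135, 0.071], [0.667, 0.206, 0.112]] [0.648 0.142 0.111]
side 0.58 [187. 262.] [[0.435, 0.074, 0.007], [0.453, 0.08, 0.049], [0.469, 0.094, 0.088]] [0.452 0.087 0.087]
top 0.55 [279. 293.] [[0.436, 0.077, 0.034], [0.452, 0.094, 0.083], [0.47, 0.111, 0.091]] [0.45  0.094 0.09 ]
```

View pics/w6.png

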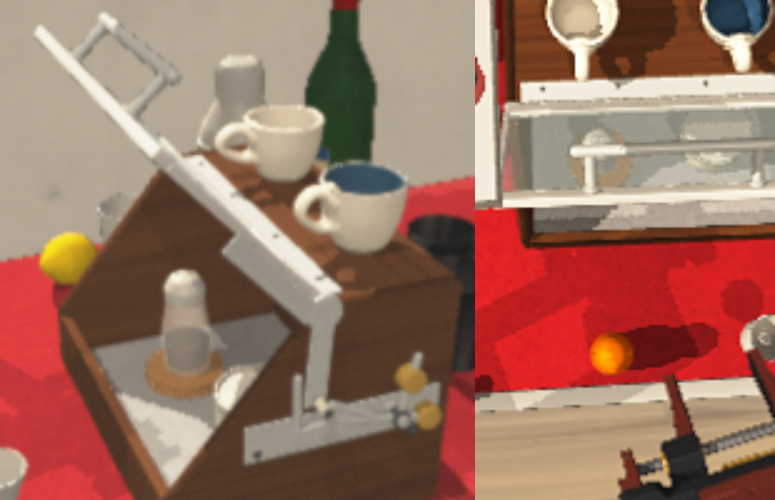

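The shaker stands upright in the middle of the coasters (side crop (185,350)), the stay still holds, and the cups and tin are unmoved. Now regrip the handle, lift to the top stop, and check the force there.

```bash
python3 - <<'E'
from h import *
move_gripper(.03)
p,q=hpose(1.70,1,.06);move_ptp(p-EX*.2,q);servo_line(p,q,rate=.15)
print(servo_line(*hpose(1.70,1),rate=.08,contact_N=12),np.round(current_force(),1))
move_gripper(0.);print("gap",current_finger_gap(),np.round(current_force(),1),current_clock())
if abs(current_finger_gap()-.0095)<.003 and arc(1.70,2.12,3,.07):
    arc(2.12,2.24,3,.04,lim=30)
    th=2.24;print(np.round(current_position()-hpose(th,1)[0],4),current_clock())
E
```

```text
False [0.  0.1 0.3]
gap 0.008911858582313437 [-3.2 -0.9  2.8] 34.6917
th1.84 [-2.9 -2.4  4.9] t35.2 gap0.009
th1.98 [-1.9 -2.4  5.2] t35.6 gap0.009
th2.12 [-1.5 -2.9  2.9] t36.1 gap0.009
th2.16 [-0.3 -4.3  0.5] t36.4 gap0.009
th2.20 [ 1.3 -4.3  0.1] t36.7 gap0.009
th2.24 [-10.8  -7.6   7.1] t37.0 gap0.009
[-0.0037 -0.0012  0.    ] 37.0167
```

Contact with the top stop is clear (force jump at 2.24). Now lower gently.

```bash
python3 - <<'E'
from h import *
if arc(2.24,1.5,6,.06,lim=35): arc(1.5,.2,8,.08,lim=35) and arc(.2,0.,4,.04,lim=35)
print(np.round(current_position()-hpose(0,1)[0],4))
E
```

```text
th2.12 [ 1.8 -5.  -0.8] t37.5 gap0.009
th1.99 [ 0.7 -3.2  2.5] t38.0 gap0.009
th1.87 [-1.8 -1.3  3.3] t38.4 gap0.009
th1.75 [-0.9 -0.1  0.8] t38.9 gap0.009
th1.62 [-0.2  1.7 -1.1] t39.4 gap0.009
th1.50 [-1.3  3.7 -1.7] t39.9 gap0.009
th1.34 [-1.7  4.9 -2.6] t40.3 gap0.009
th1.18 [-1.9  5.9 -1.6] t40.8 gap0.009
th1.01 [-1.9  5.3 -2.5] t41.3 gap0.009
th0.85 [-1.7  5.8 -0.5] t41.8 gap0.009
th0.69 [-1.4  6.1 -1.1] t42.2 gap0.009
th0.52 [-2.5  4.1 -1.6] t42.7 gap0.009
th0.36 [-2.4  3.8 -1.2] t43.2 gap0.009
th0.20 [-3.4  2.5 -2. ] t43.7 gap0.009
th0.15 [-5.1  1.4 -2.9] t44.0 gap0.009
th0.10 [-5.9  0.3 -3.7] t44.4 gap0.009
th0.05 [-6.1  0.3 -5.4] t44.7 gap0.009
th0.00 [-5.2 -0.4 -5. ] t45.1 gap0.009
[-0.0011  0.     -0.0004]
```

```bash
python3 - <<'E'
from h import *
F0=np.array(current_force())
for th in(-.02,-.04,-.06):
    servo_line(*hpose(th,1),rate=.02);F=np.array(current_force());lag=np.array(current_position())-hpose(th,1)[0];print(th,F.round(1),lag.round(4))
    if np.linalg.norm(F-F0)>8: break
move_gripper(.034);p,q=hpose(0,1,.11);servo_line(p,q,rate=.1);print(current_clock(),np.round(current_force(),1))
move_ptp(np.array([.36,-.12,.28]),q)
for n in("side","top"):
    c=capture(n);A=cloud(c);o=c["range_z"]>0
    m=silhouettes(n,"flap")[0]["region"]&o;a=A[m];a=a[(a[:,2]>.07)&(a[:,2]<.18)]
    N=-.766*EX+.643*EZ;r=(a@N)*1000;print(n,"flap off",np.percentile(r,[25,50,75]).round(1),"start -398.0/-397.5")
    cv2.imwrite(f"pics/{n}7.png",c["image"])
    for k in("cup_white_centre","cup_blue_centre","jigger_centre","stay"):
        for d in silhouettes(n,k)[:1]: print(k,np.median(A[d["region"]&o],0).round(3))
s=cv2.imread("pics/side7.png");t=cv2.imread("pics/top7.png")
cv2.imwrite("pics/w7.png",np.hstack([cv2.resize(s[120:330,180:400],None,fx=2,fy=2),cv2.resize(t[130:340,210:380],None,fx=2,fy=2)]))
E
```

```text
-0.02 [-7.1 -1.2 -5.2] [-0.0012 -0.     -0.0004]
-0.04 [-18.2  -5.4  12.3] [-0.0022 -0.0001  0.0004]
47.5917 [ 0.1 -0.5  0.1]
side flap off [-398.6 -397.9 -397.1] start -398.0/-397.5
cup_white_centre [0.728 0.162 0.223]
cup_blue_centre [0.759 0.027 0.223]
jigger_centre [ 0.498 -0.063  0.062]
stay [ 0.768 -0.054  0.111]
top flap off [-399.  -398.  -396.8] start -398.0/-397.5
cup_white_centre [0.74  0.178 0.212]
cup_blue_centre [0.771 0.041 0.213]
jigger_centre [ 0.498 -0.056  0.062]
```

View pics/w7.png

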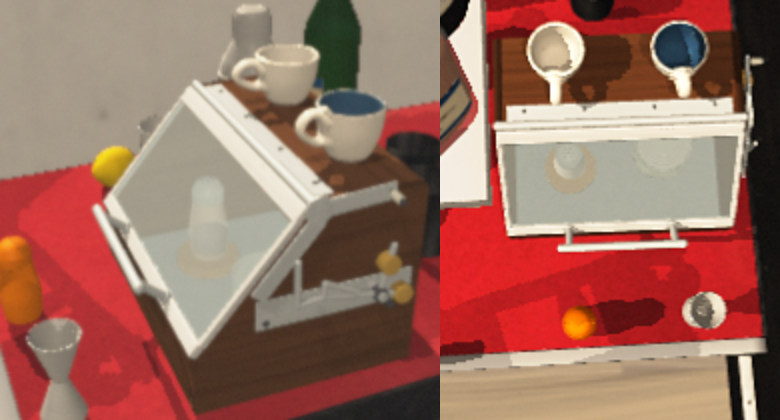

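The flap is fully shut, with its plane back at the starting value. The shaker stands upright on the coasters behind it (side crop (208,225)), and nothing else has moved. Handing in.

```bash
python3 -c "
from bench import *
print(close_job(),current_clock())"
```

```text
the job is handed in; nothing more can be done
the job is handed in; nothing more can be done
```

The job is handed in: the shaker stands upright in the middle of the coasters, the flap was lowered by its handle and is fully shut, and the last pictures show the cups, jigger, tin and coasters undisturbed, at about 48 s of the 72 s.

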